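# Set a click-adjusted damper and cap it

## Task

Set the upright loading-speed damper of the hardness tester: turn its round knob clockwise until it comes up gently against its closed stop, then open it again by exactly four clicks and let go. Then put the loose grey cap over the knob so that it sits upright and fully home on the damper's head, without changing the setting or disturbing the things lying round.

Things in the scene. Friction and masses are not known exactly. Their poses are not given: they have to be found in the camera images.
- damper: Upright damper bolted down in its bench cradle; cannot move. Base plate 104 x 84 x 12 mm, dark clamp foot, grey cylinder 50 mm across, bright head 58 mm across whose flat top (shoulder) is 112 mm up; on it a spigot 42 mm across with bevelled rim, 6 mm high, and over that the round knurled knob, 36 mm across, 119 to 149 mm up. Origin: under the base plate, on the damper's axis; z up.
- knob_grip (a point): where to grip the knob: on its upright axis, 6 mm below its top (fingertips 19 mm lower still clear the spigot by 6 mm). The knob turns in place, clockwise from above closes. 20 clicks a turn (18 degrees), each peaking at about 0.16 N m: the torque resists from a notch to the crest half a click on, then pulls into the next notch, where the knob rests when let go. This point does not turn.
- knob_top (a point): centre of the knob's top, 149 mm up; does not turn. The closed stop is inside, unseen, elsewhere every time: 2 to 5 clicks clockwise of the start. It is met just past the last notch, which is click 0: let go there, the knob rests in it. Pressed on, the stop is springy and torque climbs 0.07 N m a degree past any click: 0.3 N m is a gentle touch, over 0.55 N m does damage. The open end is 8 clicks from click 0.
- cap_seat (a point): centre of the shoulder on the damper's head, on the axis, 112 mm above the work surface, where the cap's rim comes to rest.
- cap_center (a point): loose grey cap, about 60 g, standing mouth down on the work surface: a plain round cup 54 mm across outside with fine ribs, 45 mm high, 46 mm across and 41 mm deep inside. This point is its centre, on its axis, 22.5 mm above its rim; z points up through its closed top. It goes over knob and spigot with 1.5 mm play all round at the spigot, until its rim rests on the shoulder.
- hex_key: black hex key, 29 x 93 x 5 mm, lying to the left of the damper; loose; origin under its middle.
- ball_box: small blue-lidded box, 42 x 62 x 21 mm, lying beyond the damper; loose; origin under its middle.
- marker_black: marker pen, 12 x 136 x 14 mm, lying on the robot's side of the damper; loose; origin under its middle.
Things that resemble listed ones, but are neither listed nor needed, are in the scene too. Of the things that look like the part that bears cap_center, take the one that is farthest to the robot's left at the start. What is shaped like the damper but blue is not meant.

How it is judged:
By the outcome, as a careful person would: the job done as asked, in the order asked, and still so for the second after the job is handed in, with the robot touching nothing.
It also fails if it takes over 72 s, if anything falls off the work surface, if the arm or the gripper's body presses on something with over 40 N, if the wrist force passes 120 N, or if a joint passes its speed limit or range.

## Robot

A 6-joint arm with a two-finger parallel gripper is mounted at the origin on a cart in front of the work surface, level with it; the furniture and walls round the work are solid. World frame = base frame: x ahead of the robot, y to its left, z up, the work surface at z = 0. Lengths are in m, angles in rad, forces in N, time in s.
With the tool pointing down it reaches from about 0.275 to 0.825 m from the base axis. Payload 5.2 kg.
Tool frame: the origin (TCP) lies on the centre line of the jaws, within the pads' length; the fingertips stand 11 mm ahead of it and the grasp point (between the pads) lies 8 mm behind it; z points along the fingers, y is the line along which they close (so a half turn about z gives the same grasp; the last joint's range is limited). The gripper opens to 93 mm and grips with 3 to 60 N. Pads are 15 mm wide; open, the fingers measure 128 mm over their backs; the gripper's body (75 mm by 188 mm) begins 65 mm behind the grasp point.
Start: joints at [-1.333, 0.259, 1.535, -0, 1.348, -0.203], TCP at [0.235, -0.497, 0.23] pointing down, gripper open.
Joint ranges: [-3.14, 3.14], [-0.91, 2.08], [0.19, 2.58], [-1.22, 4.36], [0.22, 2.71], [-3.12, 3.12]. Speed limits (rad/s): [2.57, 2.57, 3.14, 3.14, 3.14, 3.14].

## Interface

Orientations are given as a unit quaternion [w, x, y, z].
In Python, from rig import robot gives the robot as it stands.
- The arm moves only by the tool jog_arm, never from a script. Its arguments are lists of equal length, an entry for each row: "fingers": the opening, from -1 (shut) to 1 (fully open); "travel": the shift along the tool's x, y, z normalised to -1 to 1, where 1 is 30 mm, a list of three; "delta_rot": the turn, a rotation vector about the tool's x, y, z normalised to -1 to 1, where 1 is pi rad, a list of three. In form: {"fingers": [fingers, ...], "travel": [[tx, ty, tz], ...], "delta_rot": [[rx, ry, rz], ...]}. A call has 1 to 10 rows; each row shifts and turns the commanded pose from where the row before left it, along the tool's axes as they then stand; what a row does not reach is not made up. A row lasts 1/8 s, in which the tool goes at most 62.5 mm and 10.7 degrees, less where a joint would pass 70% of its speed; a pose out of reach is approached as far as the arm can. A call with a number of a shift or a turn outside -1 to 1 is refused whole. A call with a gripper value outside its range is refused whole. The fingers move at their own pace and stop on an object; the grip force is fixed at half the most. Time passes only in rows, so rows that do not move let the fingers close. It gives the time, the measured TCP pose, the force, the opening and the grip force at its end, in the units of the state.
- robot.read_state(): the state, without advancing time (a new reading comes with each control period).
- robot.grab_frame(name): name is "scene" or "top"; returns (picture, depth): 480x640x3 uint8, red, green, blue; 480x640 float32, m along the optical axis (not along the pixel's ray), 0 where there is no reading.
- robot.camera_model(name): a dict with "mtx" (3x3 intrinsics, pixels), "xyz" and "rotation" of the camera in the world. Camera axes: x right, y down, z forward; pixel columns grow to the right and rows downward; lengths in m; the calibration is good to about 2 mm. A picture is of the moment at which its call begins. camera_model takes no time and is no camera call.
- robot.finish_job(): hands the job in; it is judged then, once.
The state is a dict: "time_s": time; "joint_pos": joint angles; "joint_velocities": joint speeds; "tau": joint torques, N m; "position": TCP position; "tcp_rot": TCP orientation; "ft_force": force on the tool from outside, world axes, zero at the start; "moment": the same for the moment, N m; "finger_gap": finger opening in m; "grasp_force": force on a finger pad.
Only numpy, scipy, OpenCV 4.12 (cv2) and the standard library are available. Lean on these libraries where they do the work, as an engineer would, in place of code of your own. Each camera call takes 0.05 s, during which the arm holds its last target. There are 200 camera calls.

## Working session

There is one attempt and no reset: what is moved stays moved. The work goes in short steps, Python scripts to look and compute and a tool call to move; the robot and the scene stay as the last step left them, time stands still between calls to the robot, and variables do not carry over. Pictures are saved under pics/ and viewed, at most 10 in all, crops included, and the job is handed in when it is done.

Besides the shell and the picture viewer there is one more tool, called after "Request:" as name(argument=value, ...) on one line, values as JSON. jog_arm: Moves the arm, as the interface text tells. Its arguments: {"type":"object","properties":{"fingers":{"type":"array"},"travel":{"type":"array"},"delta_rot":{"type":"array"}},"required":["fingers","travel","delta_rot"]}

```bash
ls; mkdir -p pics; python3 - <<'E'
from rig import robot
import cv2,numpy as np
s=robot.read_state(); print({k:np.round(v,3) for k,v in s.items()})
for n in("scene","top"):
    p,d=robot.grab_frame(n); cv2.imwrite(f"pics/{n}0.png",p[:,:,::-1]); np.savez(f"/tmp/{n}0.npz",p=p,d=d)
    m=robot.camera_model(n); print(n,{k:np.round(v,4).tolist() for k,v in m.items()})
E
```

```text
pics
{'time_s': np.float64(0.0), 'joint_pos': array([-1.333,  0.259,  1.536,  0.   ,  1.348, -0.203]), 'joint_velocities': array([ 0.001, -0.001, -0.001, -0.001, -0.   ,  0.   ]), 'tau': array([ 0.0000e+00, -4.3731e+01, -2.8400e+01,  7.2000e-02,  4.1000e-02,
       -0.0000e+00]), 'position': array([ 0.235, -0.497,  0.229]), 'tcp_rot': array([-0.001,  0.976,  0.219, -0.   ]), 'ft_force': array([0.365, 0.618, 0.135]), 'moment': array([ 0.022, -0.001, -0.011]), 'grasp_force': np.float64(0.0), 'finger_gap': np.float64(0.093)}
scene {'mtx': [[593.2555, 0.0, 328.6414], [0.0, 593.2555, 243.2075], [0.0, 0.0, 1.0]], 'xyz': [-0.0676, 0.8762, 0.7635], 'rotation': [0.1601, -0.2989, 0.8235, -0.4549]}
top {'mtx': [[485.548, 0.0, 321.9726], [0.0, 485.548, 246.2674], [0.0, 0.0, 1.0]], 'xyz': [0.3488, 0.091, 1.1508], 'rotation': [0.0787, -0.6803, 0.7243, -0.0797]}
```

View pics/scene0.png

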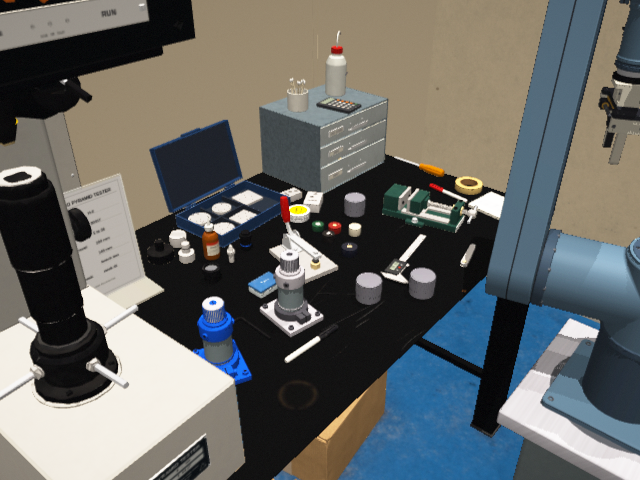

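View pics/top0.png

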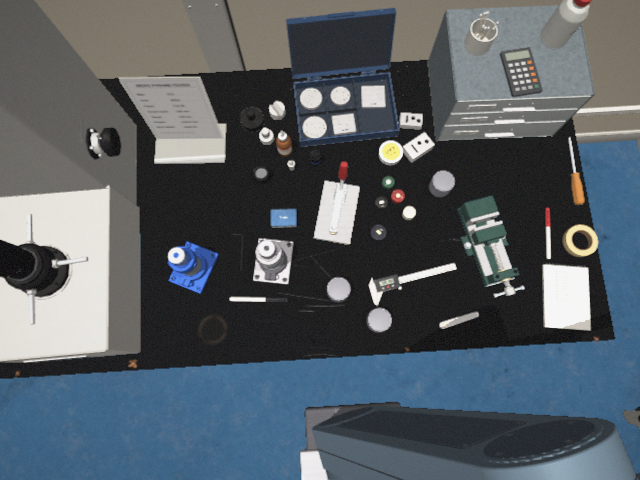

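The scene view shows the grey damper at about (290,290), a blue decoy at (217,340), and three grey caps at (369,288), (422,283) and (354,204). In the top view the damper knob is near (272,246) and the caps are at (338,289), (379,320) and (441,184).

```bash
cat > h.py <<'E'
import numpy as np,cv2
from scipy.spatial.transform import Rotation as R
from rig import robot
def ray(n,u,v):
    m=robot.camera_model(n); K=np.array(m["mtx"]); q=np.array(m["rotation"])
    r=R.from_quat(q[[1,2,3,0]]); return np.array(m["xyz"]),r.apply(np.linalg.solve(K,[u,v,1.]))
def onplane(n,u,v,z):
    o,d=ray(n,u,v); return o+d*(z-o[2])/d[2]
def cloud(n,d):
    m=robot.camera_model(n); K=np.array(m["mtx"]); q=np.array(m["rotation"])
    v,u=np.mgrid[:480,:640]; P=np.stack([(u-K[0,2])/K[0,0]*d,(v-K[1,2])/K[1,1]*d,d],-1)
    return R.from_quat(q[[1,2,3,0]]).apply(P.reshape(-1,3)).reshape(480,640,3)+np.array(m["xyz"])
def discs(n,d,zlo,zhi,c,rad=.06):
    W=cloud(n,d); m=(W[...,2]>zlo)&(W[...,2]<zhi)&(np.hypot(W[...,0]-c[0],W[...,1]-c[1])<rad)
    ys,xs=np.nonzero(m); 
    if len(xs)<10: return None
    (u,v),r=cv2.minEnclosingCircle(np.stack([xs,ys],1).astype(np.float32)); z=np.median(W[m][:,2])
    e=cv2.fitEllipse(cv2.convexHull(np.stack([xs,ys],1).astype(np.int32))) 
    return len(xs),np.round(z,4),np.round(onplane(n,*e[0],(z)),4),np.round(W[m].mean(0),4),np.round(e[0],1),np.round(e[1],1)
E
python3 - <<'E'
from h import *
D={n:np.load(f"/tmp/{n}0.npz")["d"] for n in("scene","top")}
for nm,u,v,z in(("knob",272,246,.149),("cap1",338,289,.045),("cap2",379,320,.045),("cap3",441,184,.045),("blue",178,256,.149),("box",283,217,.021),("pen",258,299,.012)):
    c=onplane("top",u,v,z); print(nm,np.round(c,4))
    if nm[0] in"kc":
        for n in D: print("  ",n,discs(n,D[n],z-.005,z+.006,c,.04))
c=onplane("top",272,246,.149)
for n in D: print("shoulder",n,discs(n,D[n],.107,.121,c,.04))
E
```

```text
knob [0.5848 0.188  0.149 ]
   scene (167, np.float64(0.1468), array([0.5798, 0.2039, 0.1468]), array([0.5804, 0.2034, 0.1468]), array([288.9, 255.3]), array([11.5, 18.2]))
   top (219, np.float64(0.1483), array([0.5803, 0.2018, 0.1483]), array([0.5805, 0.2014, 0.1484]), array([265.6, 248.5]), array([16.6, 17. ]))
cap1 [0.4988 0.0511 0.045 ]
   scene (327, np.float64(0.0437), array([0.4977, 0.0555, 0.0437]), array([0.4985, 0.0544, 0.0436]), array([368.5, 280.9]), array([16.7, 25.6]))
   top (424, np.float64(0.0452), array([0.4995, 0.0517, 0.0452]), array([0.4997, 0.0515, 0.0452]), array([337.7, 288.7]), array([23.2, 23.3]))
cap2 [ 0.4228 -0.0363  0.045 ]
   scene (312, np.float64(0.0435), array([ 0.4222, -0.0328,  0.0435]), array([ 0.4229, -0.0337,  0.0435]), array([422.6, 275.8]), array([15.8, 25.5]))
   top (446, np.float64(0.0452), array([ 0.4239, -0.0359,  0.0452]), array([ 0.4239, -0.036 ,  0.0452]), array([378.8, 319.5]), array([23.4, 24.1]))
cap3 [ 0.7364 -0.2135  0.045 ]
   scene (169, np.float64(0.0434), array([ 0.7428, -0.215 ,  0.0434]), array([ 0.7435, -0.2157,  0.0433]), array([354.2, 197.8]), array([10.7, 20.2]))
   top (373, np.float64(0.045), array([ 0.7432, -0.2178,  0.045 ]), array([ 0.7435, -0.2179,  0.0451]), array([442.5, 181.2]), array([21.6, 22.2]))
blue [0.5757 0.387  0.149 ]
box [0.6852 0.171  0.021 ]
pen [0.4915 0.2391 0.012 ]
shoulder scene (261, np.float64(0.1115), array([0.5786, 0.2048, 0.1115]), array([0.5735, 0.209 , 0.1122]), array([289.5, 271.1]), array([16.4, 30.1]))
shoulder top (244, np.float64(0.1118), array([0.5809, 0.2008, 0.1118]), array([0.5744, 0.1972, 0.1122]), array([268. , 251.9]), array([24.9, 25.8]))
```

```bash
cat >> h.py <<'E'
def rel(target,s=None):
    s=s or robot.read_state(); q=np.array(s["tcp_rot"]); r=R.from_quat(q[[1,2,3,0]])
    ex=r.apply([1,0,0]); d=r.inv().apply(np.array(target)-s["position"])
    print("pos",np.round(s["position"],4),"yaw",np.round(np.degrees(np.arctan2(ex[1],ex[0])),2),"tool z",np.round(r.apply([0,0,1]),3),"units",np.round(d/.03,3),"rows",np.ceil(np.abs(d/.03).max()))
    print("q6",round(np.degrees(s["joint_pos"][5]),1),"F",np.round(s["ft_force"],2),"M",np.round(s["moment"],3),"gap",round(s["finger_gap"],4),"grip",round(float(s["grasp_force"]),1),"t",round(s["time_s"],2))
E
python3 -c "
from h import *
rel([.580,.2022,.229])"
```

```text
pos [ 0.2346 -0.497   0.2289] yaw 25.26 tool z [-0.     0.002 -1.   ] units [ 20.357 -16.165   0.029] rows 21.0
q6 -11.6 F [ 0.06 -0.09 -0.64] M [ 0.017 -0.038 -0.008] gap 0.093 grip 0.0 t 0.1
```

Request:
jog_arm(fingers=[1, 1, 1, 1, 1, 1, 1, 1, 1, 1], travel=[[0.97, -0.77, 0], [0.97, -0.77, 0], [0.97, -0.77, 0], [0.97, -0.77, 0], [0.97, -0.77, 0], [0.97, -0.77, 0], [0.97, -0.77, 0], [0.97, -0.77, 0], [0.97, -0.77, 0], [0.97, -0.77, 0]], delta_rot=[[0, 0, 0], [0, 0, 0], [0, 0, 0], [0, 0, 0], [0, 0, 0], [0, 0, 0], [0, 0, 0], [0, 0, 0], [0, 0, 0], [0, 0, 0]])

```text
time_s: 1.35
position: [0.3995, -0.1631, 0.2294]
tcp_rot: [-0.0, 0.976, 0.219, -0.0]
ft_force: [0.4, -0.2, -0.9]
finger_gap: 0.093
grasp_force: 0.0
```

Request:
jog_arm(fingers=[1, 1, 1, 1, 1, 1, 1, 1, 1, 1], travel=[[0.97, -0.77, 0], [0.97, -0.77, 0], [0.97, -0.77, 0], [0.97, -0.77, 0], [0.97, -0.77, 0], [0.97, -0.77, 0], [0.97, -0.77, 0], [0.97, -0.77, 0], [0.97, -0.77, 0], [0.95, -0.76, 0]], delta_rot=[[0, 0, 0], [0, 0, 0], [0, 0, 0], [0, 0, 0], [0, 0, 0], [0, 0, 0], [0, 0, 0], [0, 0, 0], [0, 0, 0], [0, 0, 0]])

```text
time_s: 2.6
position: [0.5637, 0.1694, 0.2291]
tcp_rot: [-0.0, 0.976, 0.219, -0.001]
ft_force: [0.4, -0.9, -0.1]
finger_gap: 0.0929
grasp_force: 0.0
```

Request:
jog_arm(fingers=[1, 1, 1, 1, 1], travel=[[0, 0, 0], [0, 0, 0], [0, 0, 0], [0, 0, 0], [0, 0, 0]], delta_rot=[[0, 0, -0.055], [0, 0, -0.055], [0, 0, -0.055], [0, 0, -0.055], [0, 0, 0]])

```text
time_s: 3.22
position: [0.5632, 0.1682, 0.2292]
tcp_rot: [-0.0, 0.844, 0.536, -0.0]
ft_force: [0.2, -0.2, 0.1]
finger_gap: 0.0926
grasp_force: 0.0
```

```bash
python3 -c "
from h import *
rel([.580,.2022,.135])"
```

```text
pos [0.5632 0.1682 0.2292] yaw 64.77 tool z [-0.001 -0.    -1.   ] units [1.265 0.025 3.139] rows 4.0
q6 31.0 F [ 0.16 -0.15  0.1 ] M [-0.036 -0.038 -0.043] gap 0.0926 grip 0.0 t 3.23
```

Request:
jog_arm(fingers=[1, 1, 1, 1, 1, 1], travel=[[0.63, 0.01, 0], [0.63, 0.01, 0], [0, 0, 1], [0, 0, 1], [0, 0, 1], [0, 0, 0.14]], delta_rot=[[0, 0, 0], [0, 0, 0], [0, 0, 0], [0, 0, 0], [0, 0, 0], [0, 0, 0]])

```text
time_s: 3.98
position: [0.5789, 0.2031, 0.133]
tcp_rot: [-0.001, 0.844, 0.536, -0.002]
ft_force: [-0.2, -0.1, 0.3]
finger_gap: 0.0929
grasp_force: 0.0
```

```bash
python3 - <<'E'
from h import *
rel([.580,.2022,.135])
I=[]
for n,(u,v) in (("scene",(289,262)),("top",(268,248))):
    p,d=robot.grab_frame(n); I.append(cv2.resize(p[v-50:v+50,u-50:u+50,::-1],(400,400),interpolation=cv2.INTER_CUBIC))
cv2.imwrite("pics/c1.png",np.hstack(I))
E
```

```text
pos [0.5789 0.2031 0.133 ] yaw 64.85 tool z [-0.005 -0.001 -1.   ] units [-0.011  0.045 -0.068] rows 1.0
q6 34.1 F [-0.2  -0.09  0.29] M [ 0.012 -0.061  0.009] gap 0.0929 grip 0.0 t 3.98
```

View pics/c1.png

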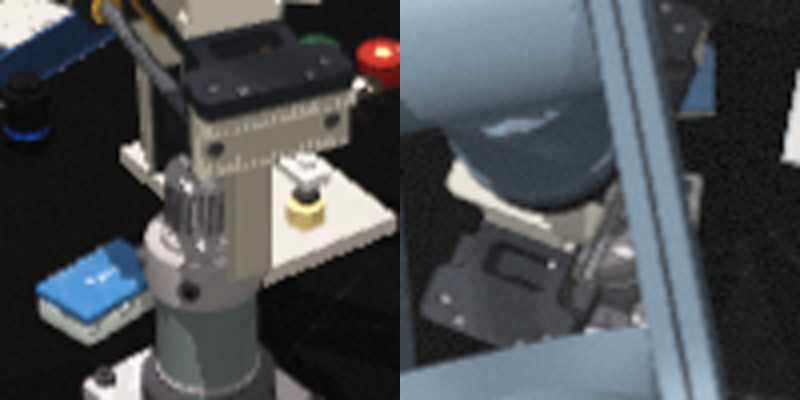

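The crop shows the fingers either side of the knob: the near finger is at (250,220) and the far one is behind at (145,120). I'll close on the knob.

Request:
jog_arm(fingers=[1, -1, -1, -1, -1, -1, -1], travel=[[0, 0, -0.06], [0, 0, 0], [0, 0, 0], [0, 0, 0], [0, 0, 0], [0, 0, 0], [0, 0, 0]], delta_rot=[[0, 0, 0], [0, 0, 0], [0, 0, 0], [0, 0, 0], [0, 0, 0], [0, 0, 0], [0, 0, 0]])

```text
time_s: 4.95
position: [0.5817, 0.2015, 0.1374]
tcp_rot: [0.001, 0.844, 0.536, 0.001]
ft_force: [10.4, -5.6, -8.8]
finger_gap: 0.0376
grasp_force: 6.0
```

```bash
python3 -c "
from h import *
rel([.580,.2022,.135])"
```

```text
pos [0.5817 0.2015 0.1374] yaw 64.86 tool z [ 0.003 -0.001 -1.   ] units [-0.002 -0.061  0.08 ] rows 1.0
q6 34.0 F [10.38 -5.62 -8.77] M [-0.924 -1.786 -0.055] gap 0.0376 grip 6.0 t 4.95
```

Request:
jog_arm(fingers=[-1, -1, -1, -1], travel=[[0, 0.1, 0], [0, 0, 0], [0, 0, 0], [0, 0, 0]], delta_rot=[[0, 0, 0], [0, 0, 0], [0, 0, 0], [0, 0, 0]])

```text
time_s: 5.45
position: [0.5827, 0.201, 0.1373]
tcp_rot: [-0.0, 0.844, 0.536, -0.0]
ft_force: [0.3, -0.1, 0.5]
finger_gap: 0.0354
grasp_force: 30.0
```

```bash
python3 -c "
from h import *
rel([.580,.2022,.135])"
```

```text
pos [0.5827 0.201  0.1373] yaw 64.86 tool z [-0.  0. -1.] units [-0.001 -0.1    0.077] rows 1.0
q6 33.8 F [ 0.27 -0.05  0.45] M [ 0.008  0.047 -0.002] gap 0.0354 grip 30.0 t 5.45
```

Request:
jog_arm(fingers=[-1, -1, -1, -1, -1, -1, -1, -1, -1], travel=[[0, 0, 0], [0, 0, 0], [0, 0, 0], [0, 0, 0], [0, 0, 0], [0, 0, 0], [0, 0, 0], [0, 0, 0], [0, 0, 0]], delta_rot=[[0, 0, 0.025], [0, 0, 0.025], [0, 0, 0.025], [0, 0, 0.025], [0, 0, 0.025], [0, 0, 0.025], [0, 0, 0.025], [0, 0, 0.025], [0, 0, 0]])

```text
time_s: 6.58
position: [0.5828, 0.2009, 0.1373]
tcp_rot: [0.0, 0.968, 0.25, 0.0]
ft_force: [0.2, -1.3, 1.7]
finger_gap: 0.0355
grasp_force: 30.0
```

```bash
python3 -c "
from h import *
rel([.5827,.201,.137])"
```

```text
pos [0.5828 0.2009 0.1373] yaw 28.9 tool z [ 0. -0. -1.] units [-0.002 -0.006  0.009] rows 1.0
q6 69.8 F [ 0.17 -1.29  1.68] M [ 0.029  0.079 -0.005] gap 0.0355 grip 30.0 t 6.58
```

Request:
jog_arm(fingers=[-1, -1, -1], travel=[[0, 0, 0], [0, 0, 0], [0, 0, 0]], delta_rot=[[0, 0, 0.01], [0, 0, 0.01], [0, 0, 0]])

```text
time_s: 6.95
position: [0.5828, 0.2009, 0.1373]
tcp_rot: [0.0, 0.976, 0.219, 0.0]
ft_force: [0.1, -0.3, 1.4]
finger_gap: 0.0354
grasp_force: 30.0
```

```bash
python3 -c "
from h import *
rel([.5827,.201,.137])"
```

```text
pos [0.5828 0.2009 0.1373] yaw 25.26 tool z [ 0. -0. -1.] units [-0.003 -0.006  0.01 ] rows 1.0
q6 73.4 F [ 0.07 -0.25  1.39] M [0.029 0.099 0.134] gap 0.0354 grip 30.0 t 6.95
```

Request:
jog_arm(fingers=[-1, -1, -1], travel=[[0, 0, 0], [0, 0, 0], [0, 0, 0]], delta_rot=[[0, 0, 0.008], [0, 0, 0.008], [0, 0, 0]])

```text
time_s: 7.32
position: [0.5829, 0.2009, 0.1373]
tcp_rot: [0.0, 0.981, 0.194, 0.0]
ft_force: [-0.8, -0.3, 2.0]
finger_gap: 0.0356
grasp_force: 30.0
```

```bash
python3 -c "
from h import *
rel([.5827,.201,.137])"
```

```text
pos [0.5829 0.2009 0.1373] yaw 22.35 tool z [ 0. -0. -1.] units [-0.003 -0.006  0.01 ] rows 1.0
q6 76.3 F [-0.78 -0.3   2.03] M [-0.056  0.113  0.086] gap 0.0356 grip 30.0 t 7.33
```

Request:
jog_arm(fingers=[-1, -1, -1, -1, -1, -1, -1, -1], travel=[[0, 0, 0], [0, 0, 0], [0, 0, 0], [0, 0, 0], [0, 0, 0], [0, 0, 0], [0, 0, 0], [0, 0, 0]], delta_rot=[[0, 0, 0.012], [0, 0, 0.012], [0, 0, 0.012], [0, 0, 0.012], [0, 0, 0.012], [0, 0, 0.012], [0, 0, 0.009], [0, 0, 0]])

```text
time_s: 8.32
position: [0.5828, 0.2008, 0.1373]
tcp_rot: [0.0, 0.998, 0.068, 0.0]
ft_force: [-0.1, -1.5, 1.4]
finger_gap: 0.0355
grasp_force: 30.0
```

```bash
python3 -c "
from h import *
rel([.5827,.201,.137])"
```

```text
pos [0.5828 0.2008 0.1373] yaw 7.81 tool z [ 0. -0. -1.] units [-0.004 -0.007  0.01 ] rows 1.0
q6 90.9 F [-0.14 -1.48  1.42] M [-0.072  0.091  0.196] gap 0.0355 grip 30.0 t 8.32
```

Request:
jog_arm(fingers=[-1, -1], travel=[[0, 0, 0], [0, 0, 0]], delta_rot=[[0, 0, 0.006], [0, 0, 0]])

```text
time_s: 8.57
position: [0.5829, 0.2008, 0.1373]
tcp_rot: [0.0, 0.998, 0.059, 0.0]
ft_force: [-0.9, -0.9, 1.2]
finger_gap: 0.0357
grasp_force: 30.0
```

```bash
python3 -c "
from h import *
rel([.5827,.201,.137])"
```

```text
pos [0.5829 0.2008 0.1373] yaw 6.72 tool z [ 0. -0. -1.] units [-0.005 -0.006  0.01 ] rows 1.0
q6 92.0 F [-0.95 -0.89  1.24] M [-0.028  0.125  0.228] gap 0.0357 grip 30.0 t 8.57
```

Request:
jog_arm(fingers=[-1, -1], travel=[[0, 0, 0], [0, 0, 0]], delta_rot=[[0, 0, 0.006], [0, 0, 0]])

```text
time_s: 8.82
position: [0.5829, 0.2008, 0.1373]
tcp_rot: [0.0, 0.999, 0.049, 0.0]
ft_force: [0.2, -1.6, 1.6]
finger_gap: 0.0355
grasp_force: 30.0
```

```bash
python3 -c "
from h import *
rel([.5827,.201,.137])"
```

```text
pos [0.5829 0.2008 0.1373] yaw 5.62 tool z [ 0. -0. -1.] units [-0.005 -0.006  0.009] rows 1.0
q6 93.0 F [ 0.19 -1.59  1.62] M [-0.037  0.072  0.343] gap 0.0355 grip 30.0 t 8.82
```

Request:
jog_arm(fingers=[-1, -1, -1, -1, -1, -1, -1, -1, -1, -1], travel=[[0, 0, 0], [0, 0, 0], [0, 0, 0], [0, 0, 0], [0, 0, 0], [0, 0, 0], [0, 0, 0], [0, 0, 0], [0, 0, 0], [0, 0, 0]], delta_rot=[[0, 0, -0.03], [0, 0, -0.03], [0, 0, -0.03], [0, 0, -0.03], [0, 0, -0.03], [0, 0, -0.03], [0, 0, -0.03], [0, 0, -0.03], [0, 0, -0.03], [0, 0, -0.03]])

```text
time_s: 10.07
position: [0.5828, 0.201, 0.1373]
tcp_rot: [-0.0, 0.867, 0.498, -0.0]
ft_force: [-0.5, -0.7, 1.9]
finger_gap: 0.0358
grasp_force: 30.0
```

Request:
jog_arm(fingers=[-1, -1, -1, -1, -1, -1, -1], travel=[[0, 0, 0], [0, 0, 0], [0, 0, 0], [0, 0, 0], [0, 0, 0], [0, 0, 0], [0, 0, 0]], delta_rot=[[0, 0, -0.03], [0, 0, -0.03], [0, 0, -0.03], [0, 0, -0.03], [0, 0, -0.009], [0, 0, 0], [0, 0, 0]])

```text
time_s: 10.95
position: [0.5827, 0.201, 0.1373]
tcp_rot: [-0.0, 0.75, 0.661, -0.0]
ft_force: [-1.5, -0.4, 3.0]
finger_gap: 0.0358
grasp_force: 30.0
```

```bash
python3 -c "
from h import *
rel([.5827,.201,.137])"
```

```text
pos [0.5827 0.201  0.1373] yaw 82.79 tool z [-0.  0. -1.] units [0.001 0.001 0.01 ] rows 1.0
q6 15.9 F [-1.53 -0.37  3.05] M [-0.107  0.244  0.018] gap 0.0358 grip 30.0 t 10.95
```

Request:
jog_arm(fingers=[0.2, 1, 1, 1, 1, 1, 1], travel=[[0, 0, 0], [0, 0, 0], [0, 0, 0], [0, 0, -1], [0, 0, -1], [0, 0, -1], [0, 0, 0]], delta_rot=[[0, 0, 0], [0, 0, 0], [0, 0, 0], [0, 0, 0], [0, 0, 0], [0, 0, 0], [0, 0, 0]])

```text
time_s: 11.82
position: [0.5844, 0.2012, 0.2299]
tcp_rot: [0.001, 0.75, 0.662, 0.002]
ft_force: [-0.3, 0.8, -0.1]
finger_gap: 0.0926
grasp_force: 0.0
```

```bash
python3 -c "
from h import *
rel([.502,.0507,.227])"
```

```text
pos [0.5844 0.2012 0.2299] yaw 82.85 tool z [ 0.006  0.001 -1.   ] units [-5.319 -2.101  0.077] rows 6.0
q6 15.8 F [-0.25  0.75 -0.05] M [-0.082 -0.064 -0.023] gap 0.0926 grip 0.0 t 11.82
```

Request:
jog_arm(fingers=[1, 1, 1, 1, 1, 1, 1, 1], travel=[[-0.9, -0.35, 0], [-0.9, -0.35, 0], [-0.9, -0.35, 0], [-0.9, -0.35, 0], [-0.9, -0.35, 0], [-0.82, -0.35, 0], [0, 0, 0], [0, 0, 0]], delta_rot=[[0, 0, 0], [0, 0, 0], [0, 0, 0], [0, 0, 0], [0, 0, 0], [0, 0, 0], [0, 0, 0], [0, 0, 0]])

```text
time_s: 12.82
position: [0.5005, 0.0508, 0.2266]
tcp_rot: [-0.0, 0.75, 0.662, -0.0]
ft_force: [-0.2, 1.2, 0.8]
finger_gap: 0.0929
grasp_force: 0.0
```

```bash
python3 - <<'E'
from h import *
rel([.502,.0507,.055]); rel([.502,.0507,.026])
p,d=robot.grab_frame("scene"); cv2.imwrite("pics/s2.png",cv2.resize(p[190:340,200:450,::-1],(750,450),interpolation=cv2.INTER_CUBIC))
E
```

```text
pos [0.5005 0.0508 0.2266] yaw 82.83 tool z [-0.001  0.001 -1.   ] units [0.    0.053 5.72 ] rows 6.0
q6 0.2 F [-0.19  1.19  0.8 ] M [ 0.    -0.088 -0.015] gap 0.0929 grip 0.0 t 12.82
pos [0.5005 0.0508 0.2266] yaw 82.83 tool z [-0.001  0.001 -1.   ] units [-0.     0.053  6.687] rows 7.0
q6 0.2 F [-0.19  1.19  0.8 ] M [ 0.    -0.088 -0.015] gap 0.0929 grip 0.0 t 12.82
```

View pics/s2.png

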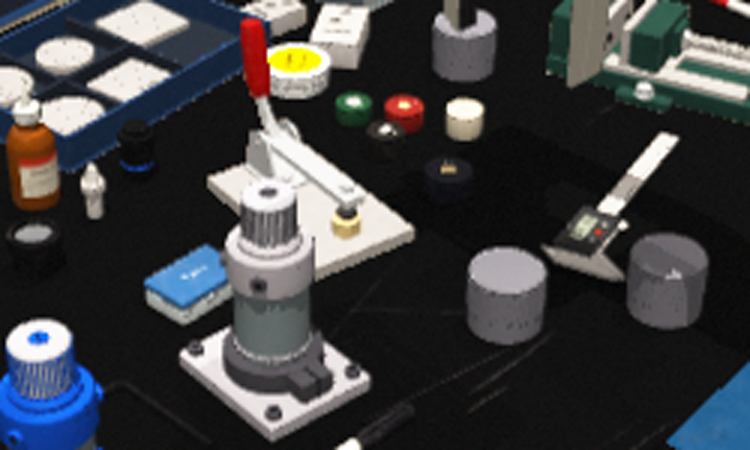

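The knob is bare and undisturbed at crop (268,210). Cap 1 stands at (507,290) with nothing next to it, so I'll descend and grip it.

Request:
jog_arm(fingers=[1, 1, 1, 1, 1, 1, 1, 1], travel=[[0, 0.05, 1], [0, 0, 1], [0, 0, 1], [0, 0, 1], [0, 0, 1], [0, 0, 1], [0, 0, 0.6], [0, 0, 0]], delta_rot=[[0, 0, 0], [0, 0, 0], [0, 0, 0], [0, 0, 0], [0, 0, 0], [0, 0, 0], [0, 0, 0], [0, 0, 0]])

```text
time_s: 13.88
position: [0.501, 0.0511, 0.0277]
tcp_rot: [-0.001, 0.749, 0.662, -0.001]
ft_force: [0.1, -0.0, 0.6]
finger_gap: 0.0931
grasp_force: 0.0
```

Request:
jog_arm(fingers=[0.25, 0.25, -1, -1, -1, -1, -1], travel=[[0, 0, 0], [0, 0, 0], [0, 0, 0], [0, 0, 0], [0, 0, 0], [0, 0, 0], [0, 0, 0]], delta_rot=[[0, 0, 0], [0, 0, 0], [0, 0, 0], [0, 0, 0], [0, 0, 0], [0, 0, 0], [0, 0, 0]])

```text
time_s: 14.75
position: [0.5021, 0.0501, 0.0296]
tcp_rot: [0.0, 0.75, 0.662, 0.0]
ft_force: [-1.4, -1.2, 5.9]
finger_gap: 0.0526
grasp_force: 30.0
```

```bash
python3 -c "
from h import *
rel([.502,.0507,.026])"
```

```text
pos [0.5021 0.0501 0.0296] yaw 82.86 tool z [ 0. -0. -1.] units [ 0.018 -0.006  0.119] rows 1.0
q6 0.2 F [-1.37 -1.15  5.87] M [-0.03   0.166 -0.055] gap 0.0526 grip 30.0 t 14.75
```

Request:
jog_arm(fingers=[0.5, 0.5, 0.5, 0.5, 0.5, 0.5, 0.5, 0.5, 0.5, 0.5], travel=[[0, 0, 0], [0, 0, 0], [0, 0, 0], [0, 0, 0], [0, 0, 0], [0, 0, 0], [0, 0, 0], [0, 0, 0], [0, 0, 0], [0, 0, 0]], delta_rot=[[0, 0, 0], [0, 0, 0.055], [0, 0, 0.055], [0, 0, 0.055], [0, 0, 0.055], [0, 0, 0.055], [0, 0, 0.055], [0, 0, 0.055], [0, 0, 0.055], [0, 0, 0.055]])

```text
time_s: 16.0
position: [0.5017, 0.0502, 0.0289]
tcp_rot: [-0.0, 0.998, -0.057, -0.0]
ft_force: [-0.1, 0.1, 0.2]
finger_gap: 0.0699
grasp_force: 0.0
```

Request:
jog_arm(fingers=[0.5, 0.25, -1, -1, -1, -1, -1, -1], travel=[[0, 0, 0], [0, 0, 0], [0, 0, 0], [0, 0, 0], [0, 0, 0], [0, 0, 0], [0, 0, 0], [0, 0, 0]], delta_rot=[[0, 0, 0], [0, 0, 0], [0, 0, 0], [0, 0, 0], [0, 0, 0], [0, 0, 0], [0, 0, 0], [0, 0, 0]])

```text
time_s: 17.0
position: [0.502, 0.0502, 0.0293]
tcp_rot: [-0.0, 0.999, -0.054, 0.0]
ft_force: [0.3, -0.6, 0.1]
finger_gap: 0.0533
grasp_force: 30.0
```

```bash
python3 -c "
from h import *
rel([.502,.0507,.026])"
```

```text
pos [0.502  0.0502 0.0293] yaw -6.24 tool z [ 0.  0. -1.] units [-0.001 -0.017  0.109] rows 1.0
q6 89.3 F [ 0.29 -0.55  0.15] M [ 0.008 -0.005 -0.042] gap 0.0533 grip 30.0 t 17.0
```

Request:
jog_arm(fingers=[-1, -1, -1, -1, -1, -1, -1, -1], travel=[[0, 0, -0.5], [0, 0, -1], [0, 0, -1], [0, 0, -1], [0, 0, -1], [0, 0, -1], [0, 0, -0.5], [0, 0, 0]], delta_rot=[[0, 0, 0], [0, 0, 0], [0, 0, 0], [0, 0, 0], [0, 0, 0], [0, 0, 0], [0, 0, 0], [0, 0, 0]])

```text
time_s: 18.0
position: [0.5025, 0.0501, 0.2105]
tcp_rot: [0.0, 0.999, -0.054, 0.001]
ft_force: [-1.1, -0.1, -0.9]
finger_gap: 0.0532
grasp_force: 30.0
```

```bash
python3 -c "
from h import *
rel([.5828,.2008,.2093])"
```

```text
pos [0.5025 0.0501 0.2105] yaw -6.24 tool z [ 0.003 -0.    -1.   ] units [ 2.115 -5.284  0.044] rows 6.0
q6 89.3 F [-1.06 -0.11 -0.85] M [-0.002  0.05   0.015] gap 0.0532 grip 30.0 t 18.0
```

Request:
jog_arm(fingers=[-1, -1, -1, -1, -1, -1, -1, -1, -1], travel=[[0.2, -0.5, 0], [0.4, -1, 0], [0.4, -1, 0], [0.4, -1, 0], [0.4, -1, 0], [0.3, -0.75, 0], [0, 0, 0], [0, 0, 0], [0, 0, 0]], delta_rot=[[0, 0, 0], [0, 0, 0], [0, 0, 0], [0, 0, 0], [0, 0, 0], [0, 0, 0], [0, 0, 0], [0, 0, 0], [0, 0, 0]])

```text
time_s: 19.12
position: [0.5813, 0.1993, 0.2089]
tcp_rot: [0.0, 0.998, -0.055, -0.0]
ft_force: [0.4, 0.6, -0.7]
finger_gap: 0.053
grasp_force: 30.0
```

```bash
python3 -c "
from h import *
rel([.5828,.2008,.1413])"
```

```text
pos [0.5813 0.1993 0.2089] yaw -6.29 tool z [-0.001 -0.    -1.   ] units [ 0.046 -0.056  2.252] rows 3.0
q6 104.8 F [ 0.38  0.61 -0.71] M [ 0.077 -0.007 -0.016] gap 0.053 grip 30.0 t 19.12
```

Request:
jog_arm(fingers=[-1, -1, -1, -1, -1, -1, -1], travel=[[0.05, -0.05, 0], [0, 0, 0], [0, 0, 0.4], [0, 0, 0.5], [0, 0, 0.5], [0, 0, 0], [0, 0, 0]], delta_rot=[[0, 0, 0], [0, 0, 0], [0, 0, 0], [0, 0, 0], [0, 0, 0], [0, 0, 0], [0, 0, 0]])

```text
time_s: 20.0
position: [0.5835, 0.2013, 0.1672]
tcp_rot: [0.0, 0.999, -0.054, -0.0]
ft_force: [-0.6, -0.4, 0.2]
finger_gap: 0.0536
grasp_force: 30.0
```

```bash
python3 -c "
from h import *
rel([.5828,.2008,.1413])"
```

```text
pos [0.5835 0.2013 0.1672] yaw -6.24 tool z [-0. -0. -1.] units [-0.022  0.018  0.864] rows 1.0
q6 104.9 F [-0.65 -0.36  0.18] M [ 0.019 -0.004  0.029] gap 0.0536 grip 30.0 t 20.0
```

Request:
jog_arm(fingers=[-1, -1, -1, -1, -1, -1, -1], travel=[[-0.02, 0.02, 0.2], [0, 0, 0.2], [0, 0, 0.2], [0, 0, 0.1], [0, 0, 0.1], [0, 0, 0], [0, 0, 0]], delta_rot=[[0, 0, 0], [0, 0, 0], [0, 0, 0], [0, 0, 0], [0, 0, 0], [0, 0, 0], [0, 0, 0]])

```text
time_s: 20.88
position: [0.5829, 0.2007, 0.1434]
tcp_rot: [-0.0, 0.999, -0.054, 0.0]
ft_force: [0.2, 0.6, -0.1]
finger_gap: 0.053
grasp_force: 30.0
```

```bash
python3 -c "
from h import *
rel([.5828,.2008,.1413])"
```

```text
pos [0.5829 0.2007 0.1434] yaw -6.24 tool z [ 0.  0. -1.] units [-0.002 -0.003  0.07 ] rows 1.0
q6 104.9 F [ 0.24  0.6  -0.1 ] M [0.102 0.032 0.044] gap 0.053 grip 30.0 t 20.88
```

Rim is 2 mm above the shoulder, already over the spigot, with no force. I'll lower until it touches.

Request:
jog_arm(fingers=[-1, -1, -1, -1], travel=[[0, 0, 0.04], [0, 0, 0.04], [0, 0, 0], [0, 0, 0]], delta_rot=[[0, 0, 0], [0, 0, 0], [0, 0, 0], [0, 0, 0]])

```text
time_s: 21.38
position: [0.5828, 0.2007, 0.1412]
tcp_rot: [-0.0, 0.999, -0.054, 0.0]
ft_force: [-1.0, -0.2, 2.8]
finger_gap: 0.0533
grasp_force: 30.0
```

```bash
python3 -c "
from h import *
rel([.5828,.2008,.1413])"
```

```text
pos [0.5828 0.2007 0.1412] yaw -6.24 tool z [ 0.  0. -1.] units [-0.002 -0.003 -0.005] rows 1.0
q6 104.9 F [-0.99 -0.18  2.8 ] M [0.046 0.214 0.042] gap 0.0533 grip 30.0 t 21.38
```

Request:
jog_arm(fingers=[-1, -1, 0.3, 0.6, 1, 1, 1, 1, 1, 1], travel=[[0, 0, 0.02], [0, 0, 0], [0, 0, 0], [0, 0, 0], [0, 0, 0], [0, 0, -0.5], [0, 0, -1], [0, 0, -1], [0, 0, -1], [0, 0, -0.5]], delta_rot=[[0, 0, 0], [0, 0, 0], [0, 0, 0], [0, 0, 0], [0, 0, 0], [0, 0, 0], [0, 0, 0], [0, 0, 0], [0, 0, 0], [0, 0, 0]])

```text
time_s: 22.62
position: [0.5835, 0.2009, 0.2632]
tcp_rot: [-0.0, 0.999, -0.054, 0.002]
ft_force: [-0.4, -0.5, -1.0]
finger_gap: 0.0933
grasp_force: 0.0
```

Request:
jog_arm(fingers=[1, 1, 1, 1, 1, 1, 1, 1], travel=[[-0.4, 1, 0], [-0.4, 1, 0], [-0.4, 1, 0], [-0.4, 1, 0], [-0.4, 1, 0], [-0.4, 1, 0], [-0.4, 1, 0], [-0.4, 1, 0]], delta_rot=[[0, 0, 0], [0, 0, 0], [0, 0, 0], [0, 0, 0], [0, 0, 0], [0, 0, 0], [0, 0, 0], [0, 0, 0]])

```text
time_s: 23.62
position: [0.4604, -0.0282, 0.2602]
tcp_rot: [-0.0, 0.999, -0.054, -0.0]
ft_force: [0.1, -0.4, -0.1]
finger_gap: 0.0928
grasp_force: 0.0
```

```bash
python3 - <<'E'
from h import *
rel([.5828,.2008,.1413])
p,d=robot.grab_frame("scene"); cv2.imwrite("pics/s3.png",cv2.resize(p[190:340,200:450,::-1],(750,450),interpolation=cv2.INTER_CUBIC))
for n in("scene","top"):
    if n=="top": p,d=robot.grab_frame(n)
    W=cloud(n,d); m=(W[...,2]>.148)&(W[...,2]<.168)&(np.hypot(W[...,0]-.581,W[...,1]-.202)<.026)
    P=W[m]
    if len(P)>20:
        A=np.c_[P[:,:2]-P[:,:2].mean(0),np.ones(len(P))]; print(n,len(P),np.median(P[:,2]),P.mean(0),np.linalg.lstsq(A,P[:,2],rcond=None)[0])
    print(n,discs(n,d,.152,.165,(.581,.202),.04))
E
```

```text
pos [ 0.4604 -0.0282  0.2602] yaw -6.24 tool z [-0.  0. -1.] units [ 3.227 -8.032  3.964] rows 9.0
q6 78.8 F [ 0.07 -0.43 -0.05] M [0.055 0.019 0.002] gap 0.0928 grip 0.0 t 23.62
scene 362 0.15581414807216992 [0.57797849 0.20432953 0.15535732] [ 0.0435922  -0.03659132  0.15535732]
scene (373, np.float64(0.1558), array([0.5788, 0.2055, 0.1558]), array([0.5796, 0.2048, 0.1556]), array([288.6, 251.8]), array([17.5, 28.1]))
top 478 0.1573294393173118 [0.58042099 0.20185222 0.15719696] [ 0.0131865  -0.01412155  0.15719696]
top (503, np.float64(0.1573), array([0.5808, 0.2013, 0.1573]), array([0.5812, 0.2014, 0.1571]), array([265.4, 247.3]), array([25. , 25.6]))
```

View pics/s3.png

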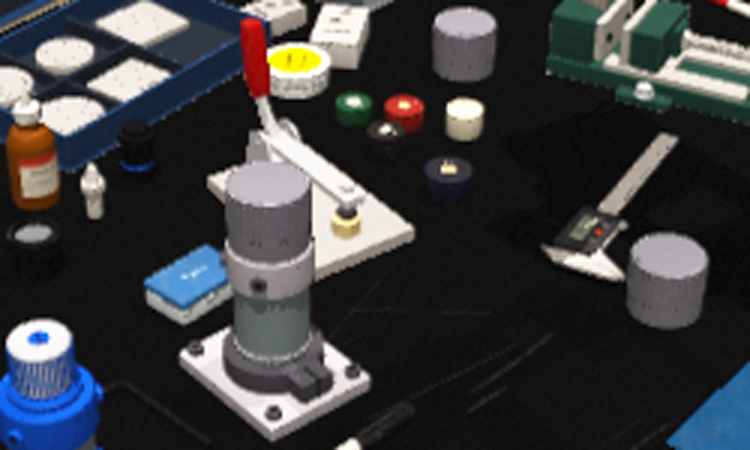

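The cap sits upright on the head at crop (268,215). Its top measures 157 mm, which means fully home, and everything around it is undisturbed.

```bash
python3 -c "
from rig import robot
print(robot.finish_job())"
```

```text
the job is handed in; nothing more can be done
None
```

The job is handed in at about 24 s: the knob met its closed stop at 0.34 N m, was opened four clicks and let go, and the cap is upright and fully home on the head with nothing around it moved.

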